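# Tap the cell block onto the mark and swing the clamp home

## Robot

A 6-joint arm with a two-finger parallel gripper is mounted at the origin on a cart in front of the work surface, level with it; the furniture and walls round the work are solid. World frame = base frame: x ahead of the robot, y to its left, z up, the work surface at z = 0. Lengths are in mm, angles in rad, forces in N, time in s.
With the tool pointing down it reaches from about 325 to 875 mm from the base axis. Payload 4.4 kg.
Tool frame: the origin (TCP) lies midway between the tips of the shut fingers; the grasp point (between the pads) lies 19 mm behind it; x points along the fingers, y is the direction in which the jaws open and shut, and the axes are right-handed (so a half turn about x gives the same grasp; the last joint's range is limited). The gripper opens to 85 mm and grips with 20 to 120 N. Pads are 22 mm wide; open, the fingers measure 114 mm over their backs; the gripper's body (76 mm by 85 mm) begins 54 mm behind the grasp point. The pads swing forward as they close: fully open they stand 13 mm farther back than shut.
Start: joints at [-1.425, 0.207, 1.542, -0, 1.393, -0.15], TCP at [168.153, -549.865, 231.282] pointing down, gripper open.
Joint ranges: [-2.73, 2.73], [-0.86, 2.22], [0.23, 2.46], [-1.11, 4.25], [0.08, 2.63], [-2.82, 2.82]. Speed limits (rad/s): [2.79, 2.79, 3.14, 3.14, 3.14, 3.14].

## Interface

Orientations are given as [roll, pitch, yaw] about the fixed x, y, z axes, in that order (R = Rz(yaw) Ry(pitch) Rx(roll)).
In Python, from cell import bot gives the robot as it stands.
- The arm moves only by the shell command python3 -m creep 'ROWS'. ROWS is JSON, a list of rows, each an object of numbers: "fingers": the closure, from 0 (fully open) to 1 (shut); "tx", "ty", "tz": the shift along the tool's x, y, z in mm; "twist": the turn about the tool's x in degrees. In form: [{"fingers": .., "tx": .., "ty": .., "tz": .., "twist": ..}, ...]. A call has 1 to 12 rows; each row shifts and turns the pose as measured when the row begins, along the tool's axes as they then stand; what a row does not reach is not made up. A row lasts 1/8 s, in which the tool goes at most 62.5 mm and 10.7 degrees, less where a joint would pass 70% of its speed; a pose out of reach is approached as far as the arm can. A call is refused whole if a number of a shift passes 62.5 or a number of a turn 10.7, either way. A call with a gripper value outside its range is refused whole. The fingers move at their own pace and stop on an object; the grip force is fixed at half the most. Time passes only in rows, so rows that do not move let the fingers close. It gives the time, the measured TCP pose, the force and the opening at its end, in the units of the state.
- bot.get_state(): the state, without advancing time (a new reading comes with each control period).
- bot.grab_frame(name): name is "scene" or "top"; returns the picture (420x560x3 uint8, red, green, blue); there is no depth.
- bot.camera_model(name): a dict with "mtx" (3x3 intrinsics, pixels), "R" (3x3) and "t" (3): a world point X has camera coordinates R X + t. Camera axes: x right, y down, z forward; pixel columns grow to the right and rows downward; lengths in mm; the calibration is good to about 2 mm. A picture is of the moment at which its call begins. camera_model takes no time and is no camera call.
- bot.job_done(): hands the job in, once; it reports no verdict.
The state is a dict: "clock": time; "joint_pos": joint angles; "joint_vel": joint speeds; "effort": joint torques, N m; "position": TCP position; "tool_rot": TCP orientation; "wrist_force": force on the tool from outside, world axes, zero at the start; "wrist_torque": the same for the moment, N m; "width": finger opening in mm.
Only numpy, scipy, OpenCV 4.12 (cv2) and the standard library are available. Lean on these libraries where they do the work, as an engineer would, in place of code of your own. Each camera call takes 0.05 s, during which the arm holds its last target.

## Task

On the sample stage, centre the loose cell block on the engraved mark by tapping its end pads lightly, one end at a time: tap it from its left end until it is several millimetres past the mark, then tap it back from its right end until its centre line stands on the mark within 2 mm. Then swing the clamp until it rests fully home against its stop, with its fork round the glass cell. Work gently (no more than 15 N on block or clamp, 8 N between fork and block), do not lift the block, never touch the glass cell with the fingers, and leave everything else where it stands.

Things in the scene. Friction and masses are not known exactly. Their poses are not given: they have to be found in the camera images.
- stage: grey sample stage fixed on the worktop: plate 80 mm (its x) by 300 mm (its y), 12 mm thick, plate from y = -165 to +135 mm; origin on the worktop directly under the mark; its +y axis points along the guideway to the stage's left end (the clamp pivots at the right end), its +x axis points away from the robot, z up; place and yaw vary
- stage_mark (a point): the mark: middle of the guideway, on its floor (12 mm above the worktop), in line with the two short black cross lines on the guide rails; axes as the stage. The two aluminium rails stand 46 mm apart, each 84 mm long (42 mm either side of the mark), 10 mm wide and 16 mm high over the floor; beyond them the guideway is open
- stop_left (a point): inner face of the left end stop (44 mm wide bar, 16 mm high over the floor): 110 mm from the mark on its +y side; fixed and rigid, may be touched lightly to find the middle by feel
- stop_right (a point): inner face of the right end stop, 110 mm from the mark on its -y side, otherwise like the left one: the mark lies exactly half-way between the two stop faces
- block: loose aluminium cell block in the guideway, about 0.4 kg (varies by 30 per cent; 1 to 3 N slide it). Base 44 mm (x) by 68 mm (y), 16 mm high, 92 mm long over its sprung end pads; origin on its underside, axes as the stage within 0.05 rad. Starts 12 to 28 mm left (+y) of the mark, with 1 mm play to each rail. Short black lines across its top mark its middle
- block_centre (a point): centre of the block's base, 8 mm above the guideway floor, 20 mm above the worktop; its y in the mark's frame is what must become 0
- pad_left: grey sprung pad to be tapped on the block's left (+y) end, 36 mm wide, 14 mm high, 6 mm thick; origin at the middle of its outer face, at rest 46 mm from the block's centre. It gives way along y under load, 0.4 N per mm, at most 9 mm, so the block lags behind the fingers by an amount that depends on its weight and friction, and the pad springs back out when released
- pad_right: the like grey sprung pad on the block's right (-y) end (0.4 N per mm, at most 9 mm, origin at the middle of its outer face, at rest 46 mm from the block's centre)
- cell: clear square glass cell with white cap standing on the middle of the block, 22 mm square (cap 23 mm), 39 mm high, top 67 mm above the worktop; origin at its foot; fragile, not to be touched with the fingers
- clamp (a joint): steel swing clamp on a vertical pivot at the right end of the stage. 0 rad: closed, against its rigid stop, its bar parallel to the guideway behind the cell, two prongs reaching forward round the cell. Positive: open, swung clockwise from above towards the back (+x). Starts at 0.7 to 0.95 rad; friction of 0.15 N m (about 2 N at the pin) keeps it where it is left
- stage_pivot (a point): point on the clamp's pivot axis, 135 mm from the mark on its -y side, 34 mm above the worktop; axes as the stage. The clamp's flat bar, 14 mm wide, lies 34 to 42 mm above the worktop; its prongs leave a gap of 27 mm, 2.5 mm play either side of a cell on the mark; if the cell is further off they run against it
- clamp_pin (a point): middle of the clamp's upright black pin, 12 mm diameter, 30 mm high, 42 to 72 mm above the worktop, by which the clamp is pushed; 83 mm from the pivot axis: at clamp angle 0 it lies 21.5 mm in +x and 80 mm in +y of the pivot
Things that resemble listed ones, but are neither listed nor needed, are in the scene too. There is more than one size of the block; the one meant has the size given above.

How it is judged (in metres and radians):
On the way, in this order (a step that is already met when the one before it is completed fails the run):
1. the block, still flat in its guideway, has been tapped past the mark to the right, the clamp still open (y of block_centre in the frame of stage_mark below -0.0025 m and value of joint clamp above 0.5 rad and z of block_centre in the frame of stage_mark between 0.005 and 0.0115 m and angle between block's own z axis and vertical below 0.05 rad).
2. the block has been tapped back and rests centred on the mark within 2 mm, the clamp still open (y of block_centre in the frame of stage_mark between -0.002 and 0.002 m and z of block_centre in the frame of stage_mark between 0.005 and 0.0115 m and angle between block's own z axis and vertical below 0.05 rad and value of joint clamp above 0.5 rad and linear speed of block below 0.005 m/s), for 0.2 s.
3. the clamp is swung home (value of joint clamp below 0.02 rad), for 0.2 s.
At the end, for the whole second after the job is handed in: block flat in the guideway with its centre within 2 mm of the mark along it and at rest, clamp within 0.02 rad of its closed stop, fingers clear (y of block_centre in the frame of stage_mark between -0.002 and 0.002 m and z of block_centre in the frame of stage_mark between 0.005 and 0.0115 m and angle between block's own z axis and vertical below 0.05 rad and value of joint clamp below 0.02 rad and linear speed of block below 0.005 m/s and contact force between the fingers and block below 0.1 N); the robot touches nothing.
It fails at once if the fingers press the block, its pads or the clamp with more than 15 N (contact force between the fingers and block above 15 N or contact force between the fingers and clamp above 15 N).
It fails at once if the fork presses on the block or its cell with more than 8 N (contact force between clamp and block above 8 N).
It fails at once if the fingers touch the glass cell, or both end pads at once (contact force between the fingers and cell above 0.3 N or (contact force between the fingers and pad_left above 0.3 N and contact force between the fingers and pad_right above 0.3 N)).
It fails at once if the block is lifted or tipped (z of block_centre in the frame of stage_mark above 0.014 m or angle between block's own z axis and vertical above 0.12 rad).
It fails at once if a bystander is moved (distance of any of funnel, beaker_1, vial_0, petri_0, tape_roll, tweezers from where it was at the start of the episode above 0.015 m).
It also fails if it takes over 72 s, if anything falls off the work surface, if the arm or the gripper's body presses on something with over 40 N, if the wrist force passes 120 N, or if a joint passes its speed limit or range.

## Working session

There is one attempt and no reset: what is moved stays moved. The work goes in short steps, Python scripts to look and compute and a shell command to move; the robot and the scene stay as the last step left them, time stands still between calls to the robot, and variables do not carry over. Pictures are saved under pics/ and viewed, and the job is handed in when it is done.

```bash
mkdir -p pics; ls; python3 - <<'E'
from cell import bot
import cv2,json
s=bot.get_state(); print(s)
for n in("scene","top"):
    im=bot.grab_frame(n); cv2.imwrite(f"pics/{n}0.png",im[:,:,::-1]); m=bot.camera_model(n); print(n,m)
E
```

```text
pics
{'clock': 0.0, 'joint_pos': array([-1.42453076e+00,  2.07460407e-01,  1.54298652e+00,  3.42837159e-06,
        1.39348528e+00, -1.50539335e-01]), 'joint_vel': array([ 0.00126006,  0.00051525, -0.00119008, -0.00090949,  0.00085087,
        0.00114253]), 'effort': array([ 5.44959005e-05, -3.83029068e+01, -2.91598785e+01, -3.11032618e-04,
        1.05249821e-02, -7.97588875e-07]), 'position': array([ 168.02344606, -549.09935364,  230.08737294]), 'tool_rot': array([-1.72277747,  1.56845677,  1.71561948]), 'wrist_force': array([ 0.13932071, -0.3343108 ,  0.17094631]), 'wrist_torque': array([ 0.04121791, -0.00723751, -0.02631162]), 'width': 85.15094690811357}
scene {'mtx': array([[469.8641069 ,   0.        , 276.47098295],
       [  0.        , 469.8641069 , 219.9574024 ],
       [  0.        ,   0.        ,   1.        ]]), 'R': array([[-0.63445657, -0.77285108, -0.012887  ],
       [-0.542505  ,  0.4571108 , -0.70479645],
       [ 0.55059348, -0.44017147, -0.70929253]]), 't': array([318.60171972, 342.67143935, 826.16501514])}
top {'mtx': array([[533.03496294,   0.        , 280.08443238],
       [  0.        , 533.03496294, 208.07509119],
       [  0.        ,   0.        ,   1.        ]]), 'R': array([[-0.01044806, -0.99994143, -0.00282521],
       [-0.98929816,  0.01074798, -0.14551163],
       [ 0.14553347,  0.00127466, -0.98935251]]), 't': array([   5.16292036,  526.07624913, 1461.63627842])}
```

View pics/scene0.png

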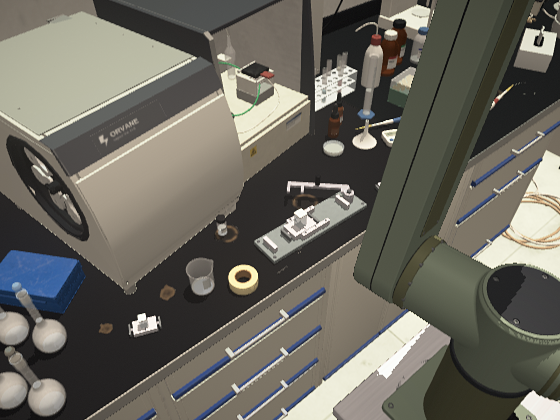

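View pics/top0.png

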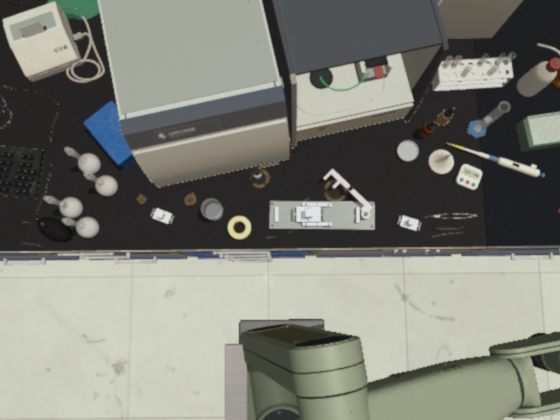

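The stage is at about (322,215) in top. The block candidates are the one on the stage at top (308,214), and loose ones at (162,215) and (409,223). Only the first stands in the guideway, so I'll enlarge it.

```bash
python3 - <<'E'
import cv2
a=cv2.imread("pics/top0.png")[155:245,255:390]; cv2.imwrite("pics/topc.png",cv2.resize(a,None,fx=5.9,fy=5.9,interpolation=cv2.INTER_CUBIC))
a=cv2.imread("pics/scene0.png")[165:265,245:375]; cv2.imwrite("pics/scenec.png",cv2.resize(a,None,fx=6,fy=6,interpolation=cv2.INTER_CUBIC))
E
```

```text
(no output)
```

View pics/topc.png

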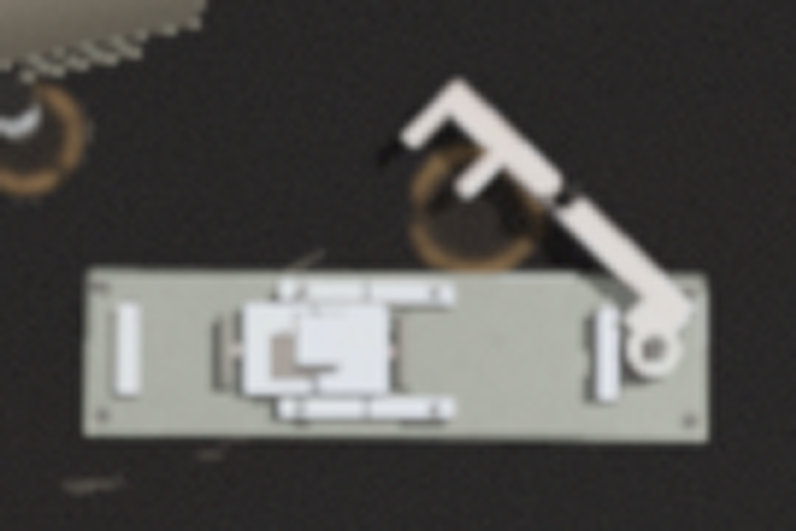

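View pics/scenec.png

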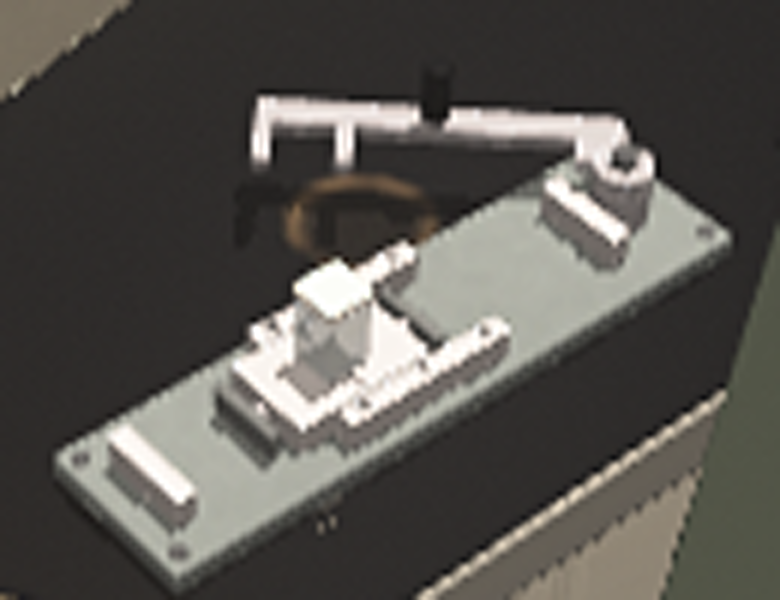

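```bash
cat > h.py <<'E'
import numpy as np,cv2
from cell import bot
from scipy.spatial.transform import Rotation as Ro
def cast(n,px,z):
    m=bot.camera_model(n);K,R,t=m["mtx"],m["R"],m["t"]
    px=np.atleast_2d(px).astype(float)
    d=np.c_[px,np.ones(len(px))]@np.linalg.inv(K).T@R
    C=-R.T@t
    s=(z-C[2])/d[:,2]
    return C+d*s[:,None]
def proj(n,X):
    m=bot.camera_model(n);Y=np.atleast_2d(X)@m["R"].T+m["t"];q=Y@m["mtx"].T
    return q[:,:2]/q[:,2:]
E
python3 - <<'E'
from h import *
s=bot.get_state();print(Ro.from_euler('xyz',s['tool_rot']).as_matrix().round(3))
print([bot.get_state()['position'].round(2) for _ in range(3)])
for n in("top","scene"):
    m=bot.camera_model(n);print(n,"C",(-m["R"].T@m["t"]).round(1))
T=lambda p:np.array(p)/5.9+[255,155]-0.4
S=lambda p:np.array(p)/6.+[245,165]-0.4
print("top corners z12 (BL,BR,FR,FL)",cast("top",T([(87,270),(708,273),(710,440),(85,437)]),12).round(1))
print("scene corners z12 BL? ",cast("scene",S([(57,460),(178,577),(730,240)]),12).round(1))
print("rail marks top z28",cast("top",T([(367,292),(367,408)]),28).round(1))
print("block marks top z28",cast("top",T([(317,300),(316,385)]),28).round(1))
print("boss top z42",cast("top",T([(654,350)]),42).round(1), "pin top z72 ",cast("top",T([(570,188)]),72).round(1),cast("scene",S([(437,70)]),72).round(1))
E
```

```text
[[-0.     0.292 -0.956]
 [ 0.002 -0.956 -0.292]
 [-1.    -0.002 -0.   ]]
[array([ 168.08, -549.18,  230.22]), array([ 168.08, -549.18,  230.22]), array([ 168.08, -549.18,  230.22])]
top C [ 307.8   -2.4 1522.6]
scene C [-66.8 453.2 831.6]
top corners z12 (BL,BR,FR,FL) [[ 552.7   30.2   12. ]
 [ 547.9 -271.8   12. ]
 [ 466.4 -269.8   12. ]
 [ 471.1   31.8   12. ]]
scene corners z12 BL?  [[ 548.7   29.8   12. ]
 [ 471.9   31.1   12. ]
 [ 465.2 -264.1   12. ]]
rail marks top z28 [[ 537.9 -104.7   28. ]
 [ 481.8 -103.6   28. ]]
block marks top z28 [[534.3 -80.6  28. ]
 [493.2 -79.4  28. ]]
boss top z42 [[ 506.4 -239.4   42. ]] pin top z72  [[ 579.5 -197.9   72. ]] [[ 576.  -194.7   72. ]]
```

```bash
python3 -m creep '[{"fingers":1,"twist":-10.3},{"fingers":1,"twist":-10.3},{"fingers":1,"twist":-10.3},{"fingers":1,"twist":-10.3},{"fingers":1,"twist":-10.3},{"fingers":1,"twist":-10.3},{"fingers":1,"twist":-10.3}]'; python3 - <<'E'
from h import *
s=bot.get_state();R=Ro.from_euler('xyz',s['tool_rot']).as_matrix();print(R.round(3),s['joint_pos'].round(3),s['width'])
print(R.T@(np.array([510.5,-16,230])-s['position']))
E
```

```text
[[-0.     0.292 -0.956]
 [ 0.002 -0.956 -0.292]
 [-1.    -0.002 -0.   ]] [-1.424  0.207  1.543  0.     1.394 -0.15 ] 85.44086505614264
[   1.23206968 -409.71634825 -483.38710682]validation failed for argument at $[0]...
```

```bash
python3 -m creep '[{"fingers":1,"tx":0,"ty":0,"tz":0,"twist":-10.3},{"fingers":1,"tx":0,"ty":0,"tz":0,"twist":-10.3},{"fingers":1,"tx":0,"ty":0,"tz":0,"twist":-10.3},{"fingers":1,"tx":0,"ty":0,"tz":0,"twist":-10.3},{"fingers":1,"tx":0,"ty":0,"tz":0,"twist":-10.3},{"fingers":1,"tx":0,"ty":0,"tz":0,"twist":-10.3},{"fingers":1,"tx":0,"ty":0,"tz":0,"twist":-10.3}]'; python3 - <<'E'
from h import *
s=bot.get_state();R=Ro.from_euler('xyz',s['tool_rot']).as_matrix();print(R.round(3),s['joint_pos'].round(3),s['width'])
print(R.T@(np.array([510.5,-16,230])-s['position']))
E
```

```text
clock: 0.98
position: [167.5, -545.8, 225.1]
tool_rot: [-3.018, 1.559, 1.72]
wrist_force: [-0.0, 1.0, -0.4]
width: 0.0
[[-0.002  1.     0.026]
 [ 0.012  0.026 -1.   ]
 [-1.    -0.002 -0.012]] [-1.425  0.211  1.549 -0.     1.393 -1.451] 0.04471390847344922
[   0.8633426   356.62750966 -520.7144314 ]
```

```bash
python3 -m creep '[{"fingers":1,"tx":0,"ty":30,"tz":-30,"twist":2.6},{"fingers":1,"tx":0,"ty":30,"tz":-45,"twist":0},{"fingers":1,"tx":0,"ty":30,"tz":-45,"twist":0},{"fingers":1,"tx":0,"ty":30,"tz":-45,"twist":0},{"fingers":1,"tx":0,"ty":30,"tz":-45,"twist":0},{"fingers":1,"tx":0,"ty":30,"tz":-45,"twist":0},{"fingers":1,"tx":0,"ty":30,"tz":-45,"twist":0},{"fingers":1,"tx":0,"ty":30,"tz":-45,"twist":0},{"fingers":1,"tx":0,"ty":30,"tz":-45,"twist":0},{"fingers":1,"tx":0,"ty":30,"tz":-45,"twist":0}]'; python3 - <<'E'
from h import *
s=bot.get_state();R=Ro.from_euler('xyz',s['tool_rot']).as_matrix();print(R.round(3),s['joint_pos'].round(3),s['width'])
print(R.T@(np.array([510.5,-16,230])-s['position']))
E
```

```text
clock: 2.22
position: [480.9, -104.0, 226.2]
tool_rot: [-2.899, 1.554, 1.785]
wrist_force: [1.0, -1.3, 0.2]
width: -0.2
[[-0.004  1.    -0.029]
 [ 0.016 -0.029 -0.999]
 [-1.    -0.004 -0.016]] [-0.398  0.038  1.741  0.014  1.373 -0.372] -0.20203395706574986
[ -2.43978209  27.03993127 -88.85412544]
```

```bash
python3 -m creep '[{"fingers":1,"tx":0,"ty":15,"tz":-45,"twist":0},{"fingers":1,"tx":0,"ty":12,"tz":-44,"twist":0},{"fingers":1,"tx":40,"ty":0,"tz":0,"twist":0},{"fingers":1,"tx":40,"ty":0,"tz":0,"twist":0},{"fingers":1,"tx":30,"ty":0,"tz":0,"twist":0},{"fingers":1,"tx":0,"ty":0,"tz":0,"twist":0}]'; python3 - <<'E'
from h import *
s=bot.get_state();R=Ro.from_euler('xyz',s['tool_rot']).as_matrix();print(R.round(3),s['joint_pos'].round(3),s['width'])
print(R.T@(np.array([510.5,-16,18])-s['position']))
for n in("scene","top"):
    im=bot.grab_frame(n); cv2.imwrite(f"pics/{n}1.png",im[:,:,::-1])
a=cv2.imread("pics/scene1.png")[125:265,225:375]; cv2.imwrite("pics/scenec1.png",cv2.resize(a,None,fx=4,fy=4,interpolation=cv2.INTER_CUBIC))
E
```

```text
clock: 2.98
position: [511.4, -5.6, 113.4]
tool_rot: [-2.854, 1.553, 1.839]
wrist_force: [-0.2, -0.2, -0.1]
width: 0.1
[[-0.005  1.    -0.02 ]
 [ 0.017 -0.02  -1.   ]
 [-1.    -0.005 -0.017]] [-0.19   0.209  1.804  0.018  1.138 -0.178] 0.14511190275606364
[95.25592488 -0.24570133 12.06107228]
```

View pics/scenec1.png

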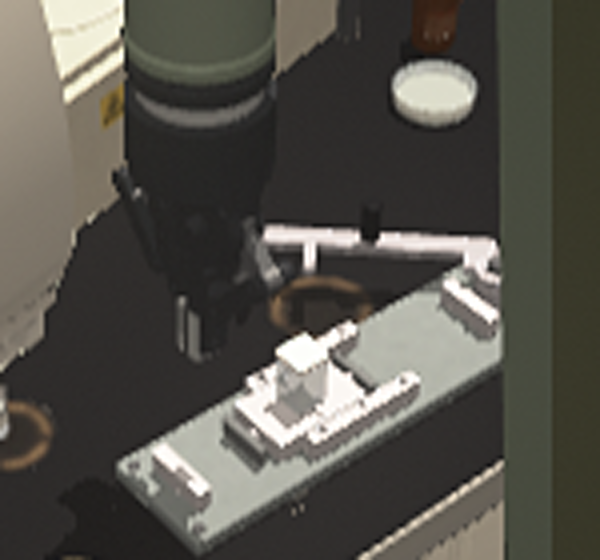

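```bash
python3 -m creep '[{"fingers":1,"tx":20,"ty":0,"tz":12,"twist":0},{"fingers":1,"tx":20,"ty":0,"tz":1,"twist":0},{"fingers":1,"tx":20,"ty":0,"tz":1,"twist":0},{"fingers":1,"tx":15,"ty":0,"tz":0,"twist":0},{"fingers":1,"tx":0,"ty":0,"tz":0,"twist":0}]'; python3 - <<'E'
from h import *
s=bot.get_state();R=Ro.from_euler('xyz',s['tool_rot']).as_matrix()
print(R.T@(np.array([510.5,-16,18])-s['position']))
E
```

```text
clock: 3.7
position: [524.1, -22.3, 49.8]
tool_rot: [2.064, 1.546, 0.472]
wrist_force: [-0.7, -0.3, 0.2]
width: 0.1
[ 31.57552727 -14.4197806   -5.59406492]
```

```bash
python3 - <<'E'
from h import *
s=bot.get_state();R=Ro.from_euler('xyz',s['tool_rot']).as_matrix();print(R.round(3))
T=R.T@(np.array([510.5,-16,18])-s['position']);print(T, s['joint_pos'].round(3),s['wrist_force'])
E
```

```text
[[ 0.023  1.    -0.021]
 [ 0.011 -0.021 -1.   ]
 [-1.     0.022 -0.012]]
[ 31.57552727 -14.4197806   -5.59406492] [-0.217  0.316  1.827  0.019  0.98  -0.207] [-0.67253232 -0.28244336  0.15145289]
```

```bash
python3 -m creep '[{"fingers":1,"tx":0,"ty":-14,"tz":-6,"twist":0},{"fingers":1,"tx":8,"ty":0,"tz":0,"twist":0},{"fingers":1,"tx":8,"ty":0,"tz":0,"twist":0},{"fingers":1,"tx":0,"ty":0,"tz":0,"twist":0}]'; python3 - <<'E'
from h import *
s=bot.get_state();R=Ro.from_euler('xyz',s['tool_rot']).as_matrix()
print(R.T@(np.array([510.5,-16,18])-s['position']),R.round(3))
E
```

```text
clock: 4.2
position: [511.4, -15.4, 35.1]
tool_rot: [1.966, 1.542, 0.375]
wrist_force: [-0.3, 0.3, 0.1]
width: -0.5
[17.06803313 -1.32995413  0.81120251] [[ 0.027  0.999 -0.02 ]
 [ 0.011 -0.02  -1.   ]
 [-1.     0.027 -0.011]]
```

```bash
python3 -m creep '[{"fingers":1,"tx":6,"ty":-1,"tz":1,"twist":0},{"fingers":1,"tx":6,"ty":0,"tz":0,"twist":0},{"fingers":1,"tx":3,"ty":0,"tz":0,"twist":0},{"fingers":1,"tx":0,"ty":0,"tz":0,"twist":0}]'; python3 - <<'E'
from h import *
s=bot.get_state();R=Ro.from_euler('xyz',s['tool_rot']).as_matrix()
print(R.T@(np.array([510.5,-16,18])-s['position']),R.round(3),s['wrist_force'])
E
```

```text
clock: 4.7
position: [511.0, -16.5, 18.8]
tool_rot: [1.967, 1.542, 0.376]
wrist_force: [0.4, 0.1, -0.0]
width: -0.0
[ 0.78648338 -0.57017257 -0.44655793] [[ 0.027  0.999 -0.02 ]
 [ 0.011 -0.021 -1.   ]
 [-1.     0.027 -0.011]] [ 0.40929389  0.12169576 -0.01433934]
```

```bash
python3 -m creep '[{"fingers":1,"tx":0,"ty":0,"tz":-4,"twist":0},{"fingers":1,"tx":0,"ty":0,"tz":-3,"twist":0},{"fingers":1,"tx":0,"ty":0,"tz":0,"twist":0}]';python3 -m creep '[{"fingers":1,"tx":0,"ty":0,"tz":-1,"twist":0}]';python3 -m creep '[{"fingers":1,"tx":0,"ty":0,"tz":-1,"twist":0}]'
```

```text
clock: 5.08
position: [511.6, -9.0, 19.2]
tool_rot: [1.957, 1.541, 0.365]
wrist_force: [0.1, -0.3, 0.1]
width: 0.1
clock: 5.2
position: [511.7, -7.9, 19.4]
tool_rot: [1.949, 1.541, 0.358]
wrist_force: [-0.2, 0.3, -0.2]
width: 0.2
clock: 5.32
position: [511.8, -6.8, 19.5]
tool_rot: [1.944, 1.541, 0.353]
wrist_force: [-0.3, -0.5, 0.1]
width: 0.2
```

```bash
for i in 1 2 3 ; do python3 -m creep '[{"fingers":1,"tx":0,"ty":0,"tz":-1,"twist":0}]' | grep -E "posi|force"; done
```

```text
position: [511.9, -5.8, 19.5]
wrist_force: [-0.6, 0.4, -0.7]
position: [511.9, -4.7, 19.5]
wrist_force: [-0.7, 0.6, -0.3]
position: [511.9, -4.6, 19.6]
wrist_force: [0.4, -5.9, -0.2]
```

```bash
python3 -m creep '[{"fingers":1,"tx":1,"ty":-2,"tz":5,"twist":0},{"fingers":1,"tx":0,"ty":0,"tz":5,"twist":0},{"fingers":1,"tx":0,"ty":0,"tz":3,"twist":0}]'; for i in 1 2 3 4 5 6; do python3 -m creep '[{"fingers":1,"tx":0,"ty":0,"tz":2,"twist":0},{"fingers":1,"tx":0,"ty":0,"tz":2,"twist":0}]' | grep -E "posi|force"; done
```

```text
clock: 6.08
position: [509.5, -17.7, 18.3]
tool_rot: [1.925, 1.541, 0.334]
wrist_force: [0.8, -0.2, 0.9]
width: -0.1
position: [509.4, -22.1, 18.2]
wrist_force: [0.1, -0.5, 0.4]
position: [509.3, -25.9, 18.2]
wrist_force: [-0.1, 3.1, 1.0]
position: [509.3, -29.3, 18.2]
wrist_force: [0.7, 3.5, 0.5]
position: [509.1, -32.7, 18.2]
wrist_force: [0.8, 4.4, 1.3]
position: [509.0, -36.5, 18.2]
wrist_force: [0.7, 3.8, 2.1]
position: [508.9, -40.7, 18.2]
wrist_force: [-0.0, 3.6, 1.6]
```

```bash
cat > look.py <<'E'
import sys
from h import *
k=sys.argv[1]
for n in("scene","top"):
    im=bot.grab_frame(n); cv2.imwrite(f"pics/{n}{k}.png",im[:,:,::-1])
a=cv2.imread(f"pics/scene{k}.png")[165:265,245:375]
b=cv2.imread(f"pics/top{k}.png")[175:245,260:390]
f=lambda a:cv2.resize(a,(780,int(a.shape[0]*6)),interpolation=cv2.INTER_CUBIC)
cv2.imwrite(f"pics/sc{k}.png",f(a)); cv2.imwrite(f"pics/tc{k}.png",f(b))
print(bot.get_state()['clock'],bot.get_state()['wrist_force'],bot.get_state()['position'])
E
python3 look.py 2
```

```text
7.675 [0.43113984 3.33824238 2.29339095] [508.93846167 -40.87591045  18.22150639]
```

View pics/sc2.png

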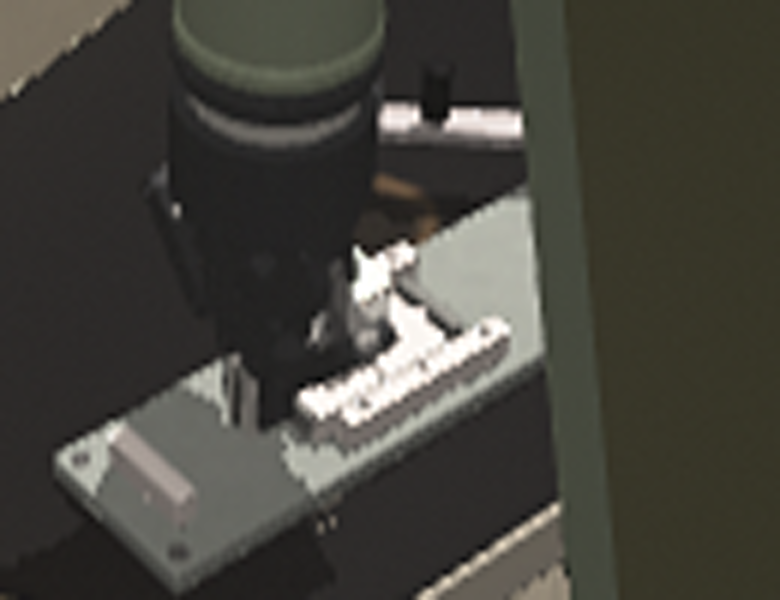

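View pics/tc2.png

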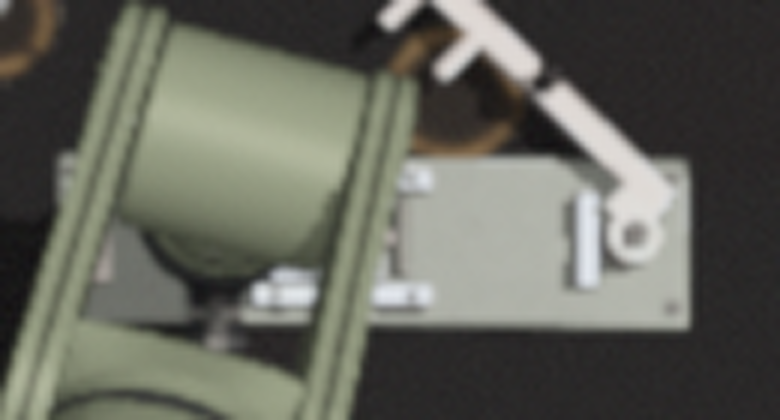

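```bash
for i in 1 2 3 4 5; do python3 -m creep '[{"fingers":1,"tx":0,"ty":0,"tz":2,"twist":0},{"fingers":1,"tx":0,"ty":0,"tz":2,"twist":0}]' | grep -E "posi|force"; done
```

```text
position: [508.9, -44.9, 18.2]
wrist_force: [-0.4, 5.0, 2.3]
position: [508.9, -49.0, 18.2]
wrist_force: [-0.0, 5.4, 2.1]
position: [508.8, -53.3, 18.2]
wrist_force: [-0.1, 4.9, 3.2]
position: [508.7, -57.5, 18.2]
wrist_force: [0.3, 5.2, 2.5]
position: [508.7, -61.7, 18.2]
wrist_force: [0.5, 4.5, 2.4]
```

```bash
python3 -m creep '[{"fingers":1,"tx":0,"ty":0,"tz":-6,"twist":0},{"fingers":1,"tx":0,"ty":0,"tz":-10,"twist":0},{"fingers":1,"tx":0,"ty":0,"tz":-12,"twist":0},{"fingers":1,"tx":-20,"ty":0,"tz":0,"twist":0},{"fingers":1,"tx":-40,"ty":0,"tz":0,"twist":0},{"fingers":1,"tx":-50,"ty":0,"tz":0,"twist":0},{"fingers":1,"tx":0,"ty":0,"tz":-62,"twist":0},{"fingers":1,"tx":0,"ty":0,"tz":-62,"twist":0},{"fingers":1,"tx":0,"ty":0,"tz":-62,"twist":0},{"fingers":1,"tx":0,"ty":0,"tz":0,"twist":0}]'; python3 look.py 3
```

```text
clock: 10.18
position: [510.8, 156.7, 134.2]
tool_rot: [1.845, 1.537, 0.253]
wrist_force: [0.4, 0.0, 0.1]
width: -0.1
10.275 [-0.03299573 -0.41177291 -0.20886673] [510.92939995 153.25766266 133.86300753]
```

View pics/sc3.png

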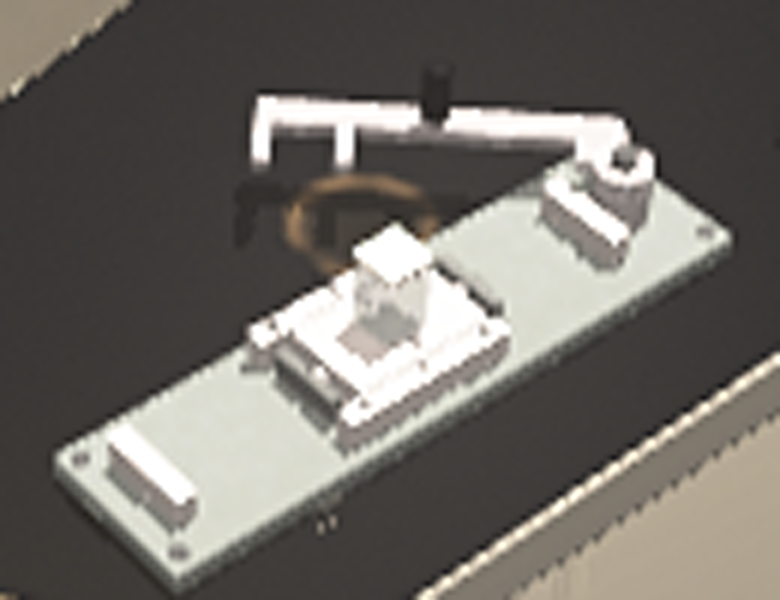

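View pics/tc3.png

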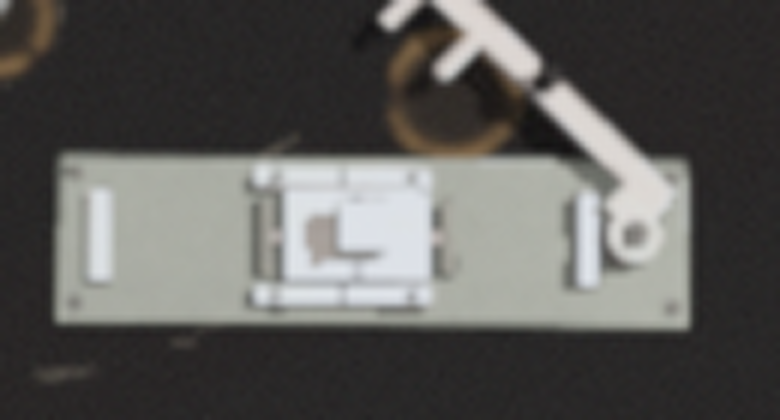

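```bash
python3 -m creep '[{"fingers":1,"tx":-10,"ty":0,"tz":55,"twist":0},{"fingers":1,"tx":0,"ty":0,"tz":55,"twist":0},{"fingers":1,"tx":0,"ty":-2,"tz":55,"twist":0},{"fingers":1,"tx":0,"ty":-2,"tz":55,"twist":0},{"fingers":1,"tx":0,"ty":0,"tz":55,"twist":0},{"fingers":1,"tx":0,"ty":0,"tz":40,"twist":0},{"fingers":1,"tx":0,"ty":0,"tz":0,"twist":0}]'; python3 - <<'E'
from h import *
s=bot.get_state();R=Ro.from_euler('xyz',s['tool_rot']).as_matrix()
print(R.T@(np.array([503,-185,18])-s['position']),R.round(3),s['wrist_force'])
E
```

```text
clock: 11.15
position: [493.6, -181.9, 141.2]
tool_rot: [1.62, 1.54, 0.011]
wrist_force: [-0.4, -0.3, -0.0]
width: 0.0
[123.47775739   5.63090523   2.93876144] [[ 0.031  0.999 -0.038]
 [ 0.    -0.038 -0.999]
 [-1.     0.031 -0.002]] [-0.39680059 -0.34971283 -0.01524386]
```

```bash
python3 -m creep '[{"fingers":1,"tx":15,"ty":5,"tz":3,"twist":-1},{"fingers":1,"tx":15,"ty":0,"tz":0,"twist":0},{"fingers":1,"tx":15,"ty":0,"tz":0,"twist":0},{"fingers":1,"tx":15,"ty":0,"tz":0,"twist":0},{"fingers":1,"tx":10,"ty":0,"tz":0,"twist":0},{"fingers":1,"tx":0,"ty":0,"tz":0,"twist":0}]'; python3 - <<'E'
from h import *
s=bot.get_state();R=Ro.from_euler('xyz',s['tool_rot']).as_matrix()
print(R.T@(np.array([503,-185,18])-s['position']),R.round(3),s['wrist_force'])
E
```

```text
clock: 11.9
position: [498.2, -181.6, 63.7]
tool_rot: [1.752, 1.545, 0.164]
wrist_force: [0.6, -0.5, 0.3]
width: 0.1
[45.77246935  3.73979015  3.54583614] [[ 0.025  1.    -0.017]
 [ 0.004 -0.017 -1.   ]
 [-1.     0.025 -0.005]] [ 0.58628197 -0.47384489  0.29906208]
```

```bash
python3 -m creep '[{"fingers":1,"tx":10,"ty":3,"tz":4,"twist":0},{"fingers":1,"tx":10,"ty":0,"tz":0,"twist":0},{"fingers":1,"tx":10,"ty":0,"tz":0,"twist":0},{"fingers":1,"tx":8,"ty":0,"tz":0,"twist":0},{"fingers":1,"tx":4,"ty":0,"tz":0,"twist":0},{"fingers":1,"tx":0,"ty":0,"tz":0,"twist":0}]'; python3 - <<'E'
from h import *
s=bot.get_state();R=Ro.from_euler('xyz',s['tool_rot']).as_matrix()
print(R.T@(np.array([503,-185,18])-s['position']),R.round(3),s['wrist_force'])
E
```

```text
clock: 12.65
position: [503.5, -186.4, 19.7]
tool_rot: [1.698, 1.543, 0.11]
wrist_force: [0.1, -0.5, 0.7]
width: -0.0
[ 1.71878235 -0.57181564 -1.37215765] [[ 0.027  0.999 -0.017]
 [ 0.003 -0.017 -1.   ]
 [-1.     0.027 -0.003]] [ 0.14099604 -0.46217362  0.70861192]
```

Now touch the right stop (expected TCP y ≈ -202.6).

```bash
python3 -m creep '[{"fingers":1,"tx":1,"ty":0,"tz":5,"twist":0},{"fingers":1,"tx":0,"ty":0,"tz":5,"twist":0},{"fingers":1,"tx":0,"ty":0,"tz":2,"twist":0},{"fingers":1,"tx":0,"ty":0,"tz":0,"twist":0}]';for i in 1 2 3; do python3 -m creep '[{"fingers":1,"tx":0,"ty":0,"tz":1,"twist":0}]' | grep -E "posi|force"; done
```

```text
clock: 13.15
position: [504.2, -200.0, 19.7]
tool_rot: [1.643, 1.541, 0.055]
wrist_force: [0.8, 0.0, 0.2]
width: -0.1
position: [504.2, -201.1, 19.8]
wrist_force: [0.9, -0.5, -0.8]
position: [504.2, -202.1, 19.8]
wrist_force: [0.4, 0.5, 0.9]
position: [504.2, -202.7, 19.9]
wrist_force: [0.1, 1.8, 0.6]
```

```bash
python3 -m creep '[{"fingers":1,"tx":1,"ty":2,"tz":-5,"twist":0},{"fingers":1,"tx":0,"ty":1,"tz":-10,"twist":0},{"fingers":1,"tx":0,"ty":0,"tz":-10,"twist":0},{"fingers":1,"tx":0,"ty":0,"tz":-5,"twist":0},{"fingers":1,"tx":0,"ty":0,"tz":0,"twist":0}]';for i in 1 2 3 4; do python3 -m creep '[{"fingers":1,"tx":0,"ty":0,"tz":-2,"twist":0}]' | grep -E "posi|force"; done
```

```text
clock: 14.15
position: [507.8, -169.9, 18.8]
tool_rot: [1.672, 1.542, 0.085]
wrist_force: [-0.0, 0.5, -0.3]
width: -0.1
position: [508.0, -168.0, 18.9]
wrist_force: [0.2, -0.3, -0.2]
position: [508.0, -166.0, 18.9]
wrist_force: [0.9, -1.0, 0.0]
position: [508.0, -164.3, 19.0]
wrist_force: [-0.3, -0.4, -1.2]
position: [508.0, -162.6, 18.9]
wrist_force: [-0.8, -1.6, -0.2]
```

```bash
for i in 1 2 3 ; do python3 -m creep '[{"fingers":1,"tx":0,"ty":0,"tz":-2,"twist":0}]' | grep -E "posi|force"; done;  python3 -m creep '[{"fingers":1,"tx":0,"ty":0,"tz":-1.5,"twist":0}]' | grep -E "posi|force"; python3 -m creep '[{"fingers":1,"tx":0,"ty":0,"tz":0,"twist":0}]' | grep -E "posi|force"
```

```text
position: [508.1, -161.0, 19.0]
wrist_force: [-0.5, -2.0, -0.4]
position: [508.2, -159.2, 19.0]
wrist_force: [-0.2, -1.9, -0.3]
position: [508.3, -157.3, 19.0]
wrist_force: [0.0, -2.7, -1.1]
position: [508.3, -155.7, 18.9]
wrist_force: [0.1, -1.5, -0.3]
position: [508.4, -155.6, 19.0]
wrist_force: [-0.3, -2.4, -0.1]
```

```bash
python3 look.py 4
```

```text
15.375 [-0.03785985 -2.3187224  -1.36570241] [ 508.33596994 -155.69616996   18.95641208]
```

View pics/tc4.png

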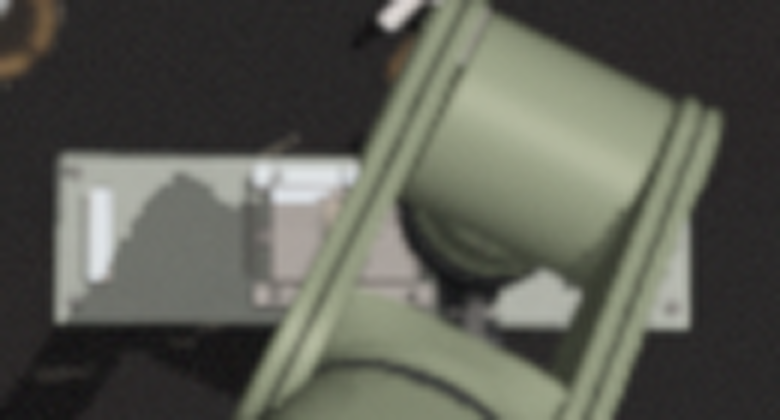

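View pics/sc4.png

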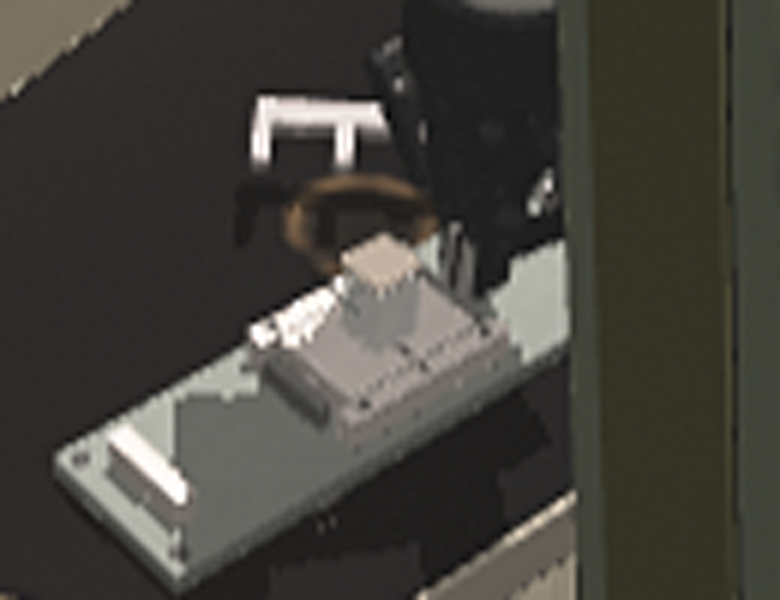

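```bash
python3 - <<'E'
from h import *
S=lambda p:np.array(p)/6.+[245,165]-0.42
T=lambda p:np.array(p)/6.+[260,175]-0.42
P=cast("scene",S([(404,350),(422,366)]),28);print("block,rail marks scene",P.round(1),"yawcorr dy",P[0,1]-P[1,1])
print("blk left edge z28 before/after",cast("top",T([(284,230),(272,240)]),28).round(1), "rail marks/stops top",cast("top",T([(344,178),(344,297)]),28).round(1))
a=cv2.imread("pics/scene4.png")[210:240,295:335]; cv2.imwrite("pics/z4.png",cv2.resize(a,None,fx=18,fy=18,interpolation=cv2.INTER_NEAREST))
for k in(3,4):
  g=cv2.cvtColor(cv2.imread(f"pics/top{k}.png"),cv2.COLOR_BGR2GRAY); print(k,g[208:222,298:316].mean(0).round(0) if 0 else g[214:221,298:316].mean(0).round(0))
E
```

```text
block,rail marks scene [[ 494.6 -104.    28. ]
 [ 483.4 -103.5   28. ]] yawcorr dy -0.5484359455815593
blk left edge z28 before/after [[513.  -76.2  28. ]
 [508.3 -70.5  28. ]] rail marks/stops top [[ 537.5 -105.    28. ]
 [ 480.9 -103.8   28. ]]
3 [171. 171. 169. 150. 111. 129. 155. 147. 129. 182. 221. 223. 216. 196.
 179. 180. 184. 179.]
4 [112. 111.  99.  89.  95. 103. 112. 137. 162. 165. 165. 165. 162. 156.
 150. 145. 141. 135.]
```

View pics/z4.png

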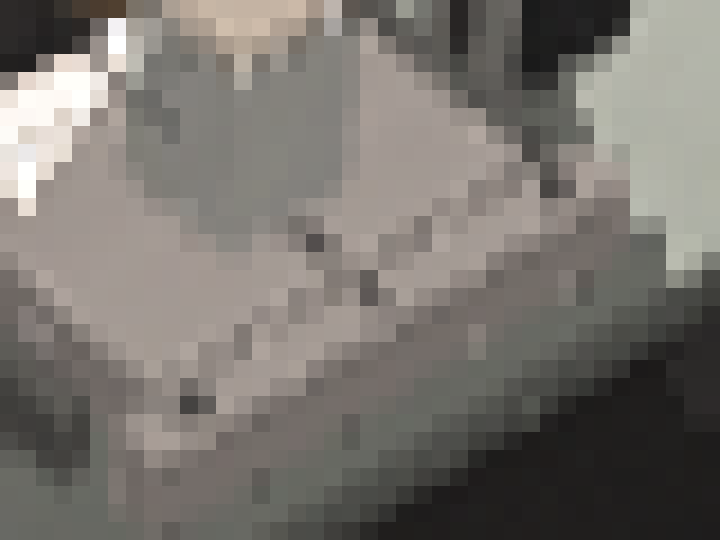

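```bash
python3 -m creep '[{"fingers":1,"tx":0,"ty":0,"tz":3,"twist":0},{"fingers":1,"tx":0,"ty":0,"tz":6,"twist":0},{"fingers":1,"tx":0,"ty":-2,"tz":10,"twist":0},{"fingers":1,"tx":-10,"ty":0,"tz":4,"twist":0},{"fingers":1,"tx":-30,"ty":0,"tz":0,"twist":0},{"fingers":1,"tx":-40,"ty":0,"tz":0,"twist":0},{"fingers":1,"tx":-30,"ty":0,"tz":20,"twist":0},{"fingers":1,"tx":0,"ty":0,"tz":62,"twist":0},{"fingers":1,"tx":0,"ty":0,"tz":62,"twist":0},{"fingers":1,"tx":0,"ty":0,"tz":0,"twist":0}]'; python3 look.py 5; python3 - <<'E'
from h import *
a=cv2.imread("pics/scene5.png")[205:245,290:340]; cv2.imwrite("pics/z5.png",cv2.resize(a,None,fx=15,fy=15,interpolation=cv2.INTER_NEAREST))
E
```

```text
clock: 16.62
position: [500.5, -329.2, 137.6]
tool_rot: [1.538, 1.536, -0.05]
wrist_force: [-0.4, 0.3, 0.0]
width: 0.1
16.725 [ 0.26303128  0.70806853 -0.09319171] [ 500.16014367 -324.87693468  136.44394071]
```

View pics/tc5.png

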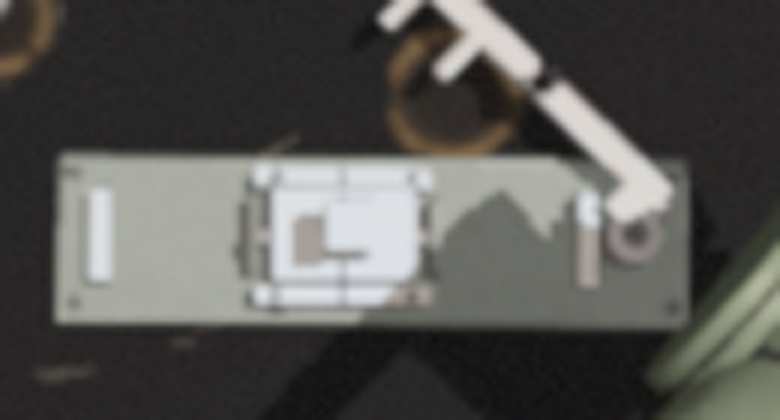

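View pics/z5.png

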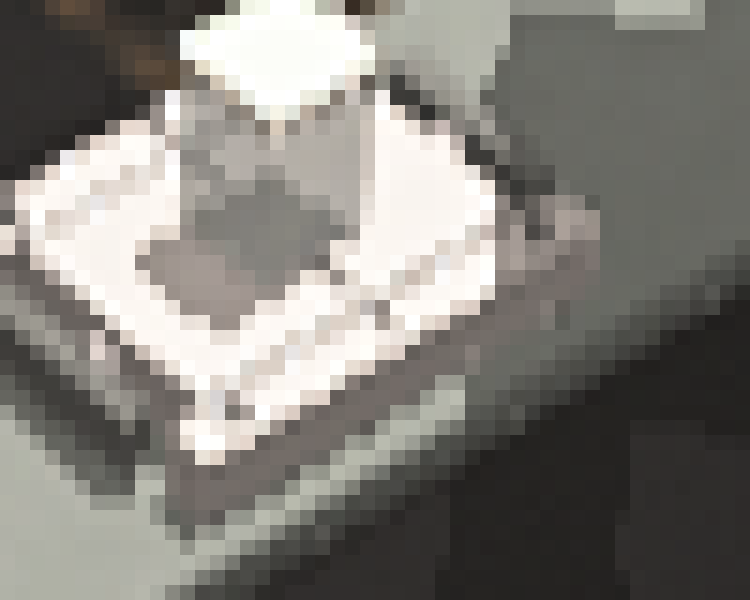

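```bash
python3 - <<'E'
from h import *
g=cv2.cvtColor(cv2.imread("pics/top5.png"),cv2.COLOR_BGR2GRAY).astype(float)
for r in range(202,228):
    print(r,g[r,311:324].astype(int))
E
```

```text
202 [191 191 191 192 191 184 182 190 191 191 192 192 192]
203 [216 216 216 216 215 202 197 214 215 215 215 215 216]
204 [222 222 221 222 220 205 198 219 222 222 222 222 222]
205 [211 211 211 212 210 198 193 211 213 214 214 215 215]
206 [207 208 208 208 208 203 201 209 210 210 211 212 212]
207 [222 222 221 220 217 210 208 216 216 216 217 219 222]
208 [224 223 219 216 216 209 207 215 216 216 216 220 224]
209 [222 221 213 211 222 222 222 223 223 222 223 223 224]
210 [203 203 197 205 222 224 224 224 224 224 224 224 224]
211 [165 163 165 197 221 224 224 224 224 223 224 224 224]
212 [159 156 159 196 221 224 224 224 224 224 224 224 224]
213 [161 158 162 196 222 224 224 224 224 224 224 224 224]
214 [162 160 164 196 222 224 224 224 224 224 224 224 224]
215 [161 161 166 194 219 221 221 222 221 222 223 224 224]
216 [161 160 158 175 195 197 197 197 197 200 211 221 224]
217 [162 161 155 147 150 148 148 150 153 169 200 219 223]
218 [167 168 179 190 191 179 173 189 192 200 214 223 224]
219 [198 199 210 219 219 203 197 219 221 222 223 223 224]
220 [219 219 220 221 220 204 198 219 221 221 221 222 221]
221 [197 196 196 195 195 180 173 194 197 198 198 198 198]
222 [187 186 186 186 184 169 163 184 187 188 189 189 188]
223 [220 221 220 220 218 203 196 218 220 221 220 220 219]
224 [221 221 221 221 220 204 197 219 222 220 221 221 214]
225 [195 195 194 195 193 178 173 192 195 194 193 192 178]
226 [151 150 152 150 150 145 143 146 147 135 120 118 112]
227 [167 167 167 166 166 166 166 165 158 133 110 106 106]
```

The block's line and both rail lines fall at column ≈316.6 in top, so the block is centred to within about 0.3 mm. Next is the clamp.

```bash
python3 -m creep '[{"fingers":1,"tx":0,"ty":30,"tz":0,"twist":-10.3},{"fingers":1,"tx":0,"ty":30,"tz":0,"twist":-10.3},{"fingers":1,"tx":0,"ty":30,"tz":0,"twist":-10.3},{"fingers":1,"tx":0,"ty":0,"tz":0,"twist":0}]'; python3 - <<'E'
from h import *
s=bot.get_state();R=Ro.from_euler('xyz',s['tool_rot']).as_matrix()
print(R.T@(np.array([589,-216,52])-s['position']),R.round(3))
T=lambda p:np.array(p)/6.+[260,175]-0.42
print("pin top z72",cast("top",T([(546,80)]),72).round(1))
a=cv2.imread("pics/top5.png")[175:200,340:365]; cv2.imwrite("pics/pin5.png",cv2.resize(a,None,fx=20,fy=20,interpolation=cv2.INTER_NEAREST))
E
```

```text
clock: 17.23
position: [588.4, -301.8, 138.4]
tool_rot: [1.296, 1.542, 0.272]
wrist_force: [-0.8, -0.2, 0.6]
width: -0.0
[ 87.02057601  42.73273052 -73.68740949] [[ 0.028  0.854  0.52 ]
 [ 0.008  0.52  -0.854]
 [-1.     0.028  0.008]]
pin top z72 [[ 575.4 -196.    72. ]]
```

View pics/pin5.png

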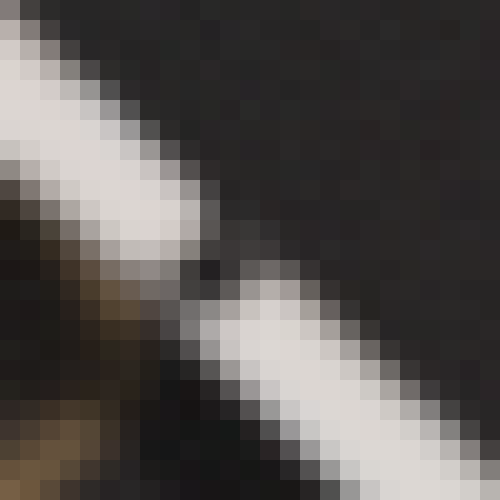

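```bash
python3 -m creep '[{"fingers":1,"tx":0,"ty":21,"tz":-35,"twist":0},{"fingers":1,"tx":0,"ty":21,"tz":-30,"twist":0},{"fingers":1,"tx":0,"ty":0,"tz":0,"twist":0},{"fingers":1,"tx":15,"ty":0,"tz":0,"twist":0},{"fingers":1,"tx":15,"ty":0,"tz":0,"twist":0},{"fingers":1,"tx":15,"ty":0,"tz":0,"twist":0},{"fingers":1,"tx":0,"ty":0,"tz":0,"twist":0}]'; python3 - <<'E'
from h import *
s=bot.get_state();R=Ro.from_euler('xyz',s['tool_rot']).as_matrix()
print(R.T@(np.array([589,-216,52])-s['position']),R.round(3),s['joint_pos'].round(2))
E
```

```text
clock: 18.1
position: [585.9, -219.9, 88.1]
tool_rot: [1.538, 1.549, 0.508]
wrist_force: [-0.3, -0.4, -0.1]
width: -0.3
[36.14733654  3.85538628 -1.78992317] [[ 0.019  0.857  0.515]
 [ 0.011  0.515 -0.857]
 [-1.     0.022  0.001]] [-0.51  0.45  1.54  0.02  1.14 -1.06]
```

```bash
python3 -m creep '[{"fingers":1,"tx":12,"ty":4,"tz":0,"twist":0},{"fingers":1,"tx":12,"ty":0,"tz":0,"twist":0},{"fingers":1,"tx":10,"ty":0,"tz":0,"twist":0},{"fingers":1,"tx":0,"ty":0,"tz":0,"twist":0}]'; python3 - <<'E'
from h import *
s=bot.get_state();R=Ro.from_euler('xyz',s['tool_rot']).as_matrix()
print(R.T@(np.array([589,-216,52])-s['position']), "pin", R.T@(np.array([577,-196,52])-s['position']))
E
```

```text
clock: 18.6
position: [590.5, -218.1, 51.5]
tool_rot: [1.532, 1.549, 0.501]
wrist_force: [-0.1, 0.5, 0.0]
width: -0.3
[-0.50998324 -0.17314705 -2.59113271] pin [ -0.53018979  -0.18362206 -25.91492918]
```

```bash
python3 -m creep '[{"fingers":1,"tx":0,"ty":0,"tz":-4,"twist":0},{"fingers":1,"tx":0,"ty":0,"tz":-2,"twist":0}]'; for i in 1 2 3 ; do python3 -m creep '[{"fingers":1,"tx":0,"ty":0,"tz":-2,"twist":0}]' | grep -E "posi|force"; done
```

```text
clock: 18.85
position: [587.7, -212.9, 52.1]
tool_rot: [1.493, 1.548, 0.462]
wrist_force: [0.2, 0.1, -0.2]
width: -0.3
position: [587.1, -211.5, 52.6]
wrist_force: [1.0, -1.5, -2.2]
position: [586.6, -210.2, 53.1]
wrist_force: [1.2, -1.9, -1.1]
position: [585.8, -208.7, 53.3]
wrist_force: [1.4, -0.8, -1.7]
```

```bash
cat > ang.py <<'E'
from h import *
s=bot.get_state();R=Ro.from_euler('xyz',s['tool_rot']).as_matrix()
v=s['position'][:2]-[506,-238.6]; zt=-R[:2,2]
print("clamp deg ~",round(73.8-11.6-np.degrees(np.arctan2(v[1],v[0])),1),"r",np.hypot(*v).round(1),"face dir",np.degrees(np.arctan2(zt[1],zt[0])).round(1),"(ideal",round(90+11.6+np.degrees(np.arctan2(v[1],v[0])),1),") F",s['wrist_force'].round(1),"pos",s['position'].round(1))
E
for i in 1 2 3; do python3 -m creep '[{"fingers":1,"tx":0,"ty":0.8,"tz":-3.7,"twist":-2.5},{"fingers":1,"tx":0,"ty":0.8,"tz":-3.7,"twist":-2.5}]' | grep -E "force"; python3 ang.py; done
```

```text
wrist_force: [-0.3, -1.2, -1.2]
clamp deg ~ 37.0 r 85.4 face dir 126.1 (ideal 126.8 ) F [-0.3 -1.2 -1.2] pos [ 583.2 -202.2   53.5]
wrist_force: [0.4, -1.5, -1.9]
clamp deg ~ 32.1 r 85.4 face dir 131.2 (ideal 131.7 ) F [ 0.4 -1.5 -1.9] pos [ 579.9 -195.7   53.6]
wrist_force: [1.0, -2.7, -1.8]
clamp deg ~ 27.2 r 85.6 face dir 136.4 (ideal 136.6 ) F [ 1.  -2.7 -1.8] pos [ 576.2 -189.6   53.7]
```

```bash

for i in 1 2 3 4; do python3 -m creep '[{"fingers":1,"tx":0,"ty":0.5,"tz":-3.7,"twist":-2.5},{"fingers":1,"tx":0,"ty":0.5,"tz":-3.7,"twist":-2.5}]' | grep -E "force"; python3 ang.py; done
```

```text
wrist_force: [1.9, -1.0, -2.2]
clamp deg ~ 22.5 r 85.6 face dir 141.6 (ideal 141.3 ) F [ 1.9 -1.  -2.2] pos [ 571.9 -183.9   54. ]
wrist_force: [1.7, -1.0, -0.9]
clamp deg ~ 17.8 r 85.8 face dir 146.7 (ideal 146.0 ) F [ 1.7 -1.  -0.9] pos [ 567.3 -178.6   54.3]
wrist_force: [2.7, -1.4, -1.9]
clamp deg ~ 13.1 r 85.9 face dir 151.9 (ideal 150.7 ) F [ 2.7 -1.4 -1.9] pos [ 562.3 -173.7   54.6]
wrist_force: [2.9, -1.2, -0.6]
clamp deg ~ 8.5 r 86.0 face dir 157.1 (ideal 155.3 ) F [ 2.9 -1.2 -0.6] pos [ 556.9 -169.3   54.9]
```

```bash

for i in 1 2 3 4; do python3 -m creep '[{"fingers":1,"tx":0,"ty":0.2,"tz":-2,"twist":-1}]' | grep -E "force"; python3 ang.py; done
```

```text
wrist_force: [0.9, -1.3, -1.8]
clamp deg ~ 7.2 r 86.0 face dir 158.1 (ideal 156.6 ) F [ 0.9 -1.3 -1.8] pos [ 555.4 -168.2   55. ]
wrist_force: [2.6, -0.1, -1.0]
clamp deg ~ 6.0 r 86.0 face dir 159.1 (ideal 157.8 ) F [ 2.6 -0.1 -1. ] pos [ 553.8 -167.2   55.2]
wrist_force: [1.1, -0.6, -1.8]
clamp deg ~ 4.7 r 85.9 face dir 160.2 (ideal 159.1 ) F [ 1.1 -0.6 -1.8] pos [ 552.2 -166.2   55.2]
wrist_force: [2.9, 0.7, -1.8]
clamp deg ~ 3.3 r 85.8 face dir 161.2 (ideal 160.5 ) F [ 2.9  0.7 -1.8] pos [ 550.3 -165.2   55.1]
```

```bash

for i in 1 2 3; do python3 -m creep '[{"fingers":1,"tx":0,"ty":0.2,"tz":-1.3,"twist":-0.8}]' >/dev/null; python3 ang.py; done
```

```text
clamp deg ~ 2.4 r 85.8 face dir 162.1 (ideal 161.4 ) F [ 1.5 -1.  -1.5] pos [ 549.2 -164.5   55.2]
clamp deg ~ 1.5 r 85.8 face dir 162.9 (ideal 162.3 ) F [ 2.4  0.1 -1.2] pos [ 547.9 -163.8   55.1]
clamp deg ~ 0.6 r 85.8 face dir 163.8 (ideal 163.2 ) F [ 1.8  0.6 -1.6] pos [ 546.8 -163.2   55.2]
```

```bash

for i in 1 2; do python3 -m creep '[{"fingers":1,"tx":0,"ty":0.1,"tz":-0.8,"twist":0}]' >/dev/null; python3 ang.py; done
```

```text
clamp deg ~ 0.0 r 85.7 face dir 163.8 (ideal 163.8 ) F [ 2.   0.1 -1.5] pos [ 546.  -162.8   55.1]
clamp deg ~ -0.0 r 85.7 face dir 163.8 (ideal 163.8 ) F [ 4.7 -1.  -3.4] pos [ 545.9 -162.8   55.3]
```

```bash
python3 -m creep '[{"fingers":1,"tx":0,"ty":0.1,"tz":-0.8,"twist":0}]' >/dev/null; python3 ang.py; python3 -m creep '[{"fingers":1,"tx":0,"ty":0,"tz":4,"twist":0},{"fingers":1,"tx":0,"ty":0,"tz":10,"twist":0},{"fingers":1,"tx":-20,"ty":0,"tz":10,"twist":0},{"fingers":1,"tx":-40,"ty":0,"tz":0,"twist":0},{"fingers":1,"tx":-50,"ty":0,"tz":0,"twist":0},{"fingers":1,"tx":0,"ty":-60,"tz":0,"twist":0},{"fingers":1,"tx":0,"ty":-60,"tz":0,"twist":0},{"fingers":1,"tx":0,"ty":-60,"tz":0,"twist":0},{"fingers":1,"tx":0,"ty":0,"tz":0,"twist":0}]'; python3 look.py 6
```

```text
clamp deg ~ -0.0 r 85.6 face dir 163.8 (ideal 163.8 ) F [ 5.3 -0.5 -4.5] pos [ 545.9 -162.8   55.3]
clock: 23.35
position: [513.7, -347.0, 167.8]
tool_rot: [0.34, 1.541, 0.061]
wrist_force: [-0.2, 0.3, 0.4]
width: 0.3
23.45 [ 0.11996782  0.27117088 -0.80492998] [ 514.80391586 -343.13821571  167.40159352]
```

View pics/tc6.png

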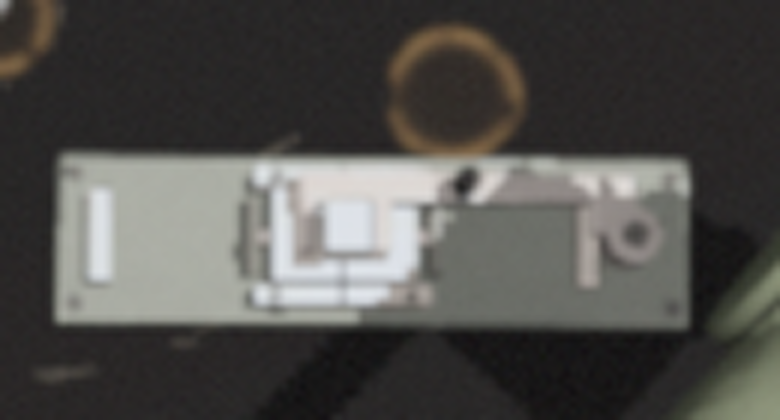

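View pics/sc6.png

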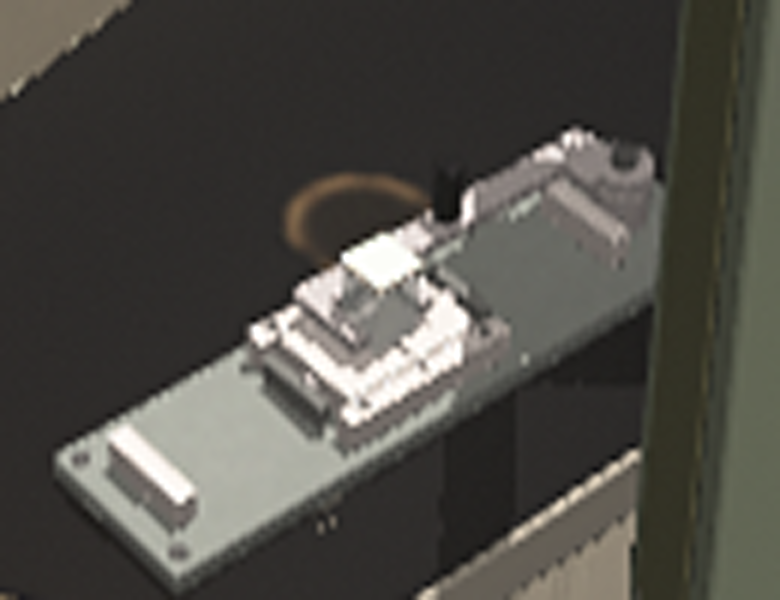

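```bash
python3 - <<'E'
from h import *
g=cv2.cvtColor(cv2.imread("pics/top6.png"),cv2.COLOR_BGR2GRAY).astype(float)
for r in (219,220,223,224):
    d=np.clip(np.median(g[r,311:323])-g[r,313:321]-2,0,None);print(r,(d*np.arange(313,321)).sum()/d.sum())
print(bot.get_state()['wrist_force'],bot.get_state()['joint_vel'].round(3)); bot.job_done()
E
```

```text
219 315.9024390243902
220 316.6
223 316.5945945945946
224 316.5833333333333
[ 0.11996782  0.27117088 -0.80492998] [ 0.037 -0.009  0.021  0.005 -0.003  0.001]
the job is handed in; nothing more can be done
```

I centred the block on the mark, swung the clamp home, and handed the job in at about 23.5 s of the 72 s allowed. No verdict came back, so the checks below are my own.

**Finding the middle:** I touched both end stops lightly. Contact was at TCP y = −4.65 and −202.65 mm, which puts the mark at y = −103.65 mm. The cameras gave about −104.2 mm.

**Tapping the block:**
- I pushed it from the left to about 6.4 mm past the mark. The force reached about 5 N because the pad bottomed out.
- I then pushed it back from the right with about 2.5 N.

**Closing the clamp:** I pushed the pin round its arc with about 2–3 N. It stopped at an estimated 0.0°, and the force rose to about 5–7 N without further movement. I then backed the fingers off clear of everything.

**Last checks:**
- In the top view, three of the four picture rows I measured put the block's line and the front rail's line at column 316.6, so the block is within about 0.3 mm of the mark.
- One row on the block (219) read 315.9. I put that down to shading from the fork; taken at face value it would be about 2 mm.
- The clamp bar lies parallel to the guideway with its fork round the cell, and wrist force is back to noise.
- I did not measure the bystanders again; nothing I did came near them.

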